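Put the short lens barrel away in its case

TASK

Open the hinged lens case wide (its lid has a pull tab at the front), stand the short round lens barrel upright inside it (set it down, do not drop it), and shut the lid fully again. Leave the long lens barrel, the square filter mount and the tape roll standing where they are.

Things in the scene. Friction and masses are not known exactly. Their poses are not given: they have to be found in the camera images.
- case: grey plastic clamshell lens case, fixed to the bench, 130 (x) by 150 (y) by 63 mm high when shut. Origin: centre of its underside; x points from the front (tab side) to the hinge side, y along the hinge, z up. Lower tray: 34 mm high, walls and floor 4 mm thick, open inside 122 by 142 mm, flat floor 4 mm above the underside. The hinge axis runs along y at x = +65 mm, z = 34.5 mm. The lid is a shell 28 mm deep with 4 mm walls (inside height floor to lid 54 mm).
- case_lid (a joint): angle of the lid in rad: 0 shut, 1.57 standing upright, 1.8 at its stop leaning away behind the case. It starts shut or a little ajar. The hinge is stiff (about 0.15 N m, 1 N at the tab; the lid weighs 0.14 kg): the lid stays wherever it is left and must be moved all the way both ways
- case_tab (a point): centre of the round end of the pull tab, which sticks out level 37 mm from the middle of the lid's front edge; it moves with the lid. The end is a black roller 18 mm diameter and 18 mm wide along the case's y axis, its axis parallel to the hinge, so fingers pinching it from both y sides can pivot about it as the lid swings. The point is 28 mm out from the lid's front edge, 158 mm from the hinge axis in front and 10 mm above it when shut (44.5 mm above the bench)
- short_barrel_mid (a point): centre (half-way up) of the short round lens barrel, black, 40 mm diameter, 44 mm high, with a glass lens on top; loose, about 0.12 kg, standing upright on the bench; z axis along the barrel, up
- long_barrel: bystander: round black lens barrel 40 mm diameter but 70 mm high (too tall for the case), loose, upright; origin at the centre of its underside
- square_mount: bystander: square black filter mount 42 x 42 mm, 44 mm high, with a round glass on top, loose; origin at the centre of its underside
- tape_roll: bystander: brown ring of tape lying flat, 68 mm outside, 54 mm inside diameter, 24 mm high, loose; origin at the centre of its underside
Mind the look-alikes: they are no part of the job. Leave any purple or yellow look-alike of the case alone.

How it is judged (in metres and radians):
On the way, in this order (a step that is already met when the one before it is completed fails the run):
1. the lid is opened wide (more than 1.1 rad) (value of joint case_lid above 1.1 rad), for 0.2 s.
2. the short barrel stands upright on the floor of the open case, let go (x of short_barrel_mid in the frame of case between -0.045 and 0.045 m and y of short_barrel_mid in the frame of case between -0.055 and 0.055 m and z of short_barrel_mid in the frame of case between 0.02 and 0.032 m and angle between short_barrel_mid's own z axis and vertical below 0.2 rad and value of joint case_lid above 0.8 rad and contact force between the fingers and short_barrel below 0.1 N), for 0.2 s.
At the end, for the whole second after the job is handed in: the short barrel stands on the case floor inside the tray, within 0.2 rad of upright; the lid is shut to within 0.08 rad (12 mm at the tab) and still; the three bystanders are within 30 mm of where they started (x of short_barrel_mid in the frame of case between -0.045 and 0.045 m and y of short_barrel_mid in the frame of case between -0.055 and 0.055 m and z of short_barrel_mid in the frame of case between 0.02 and 0.032 m and angle between short_barrel_mid's own z axis and vertical below 0.2 rad and value of joint case_lid below 0.08 rad and velocity of joint case_lid below 0.1 rad/s and distance of each of long_barrel, square_mount, tape_roll from where it was at the start of the episode below 0.03 m); the robot touches nothing.
It fails at once if the long lens barrel is shifted more than 30 mm or tipped over (distance of long_barrel from where it was at the start of the episode above 0.03 m or angle between long_barrel's own z axis and vertical above 0.5 rad).
It fails at once if the square filter mount is shifted more than 30 mm or tipped over (distance of square_mount from where it was at the start of the episode above 0.03 m or angle between square_mount's own z axis and vertical above 0.5 rad).
It fails at once if the tape roll is shifted more than 30 mm or tipped over (distance of tape_roll from where it was at the start of the episode above 0.03 m or angle between tape_roll's own z axis and vertical above 0.5 rad).
It fails at once if the short barrel is dropped into the case (moving faster than 0.75 m/s just above or in the tray) (x of short_barrel_mid in the frame of case between -0.045 and 0.045 m and y of short_barrel_mid in the frame of case between -0.055 and 0.055 m and z of short_barrel_mid in the frame of case below 0.1 m and linear speed of short_barrel above 0.75 m/s).
It also fails if it takes over 64 s, if anything falls off the work surface, if the arm or the gripper's body presses on something with over 40 N, if the wrist force passes 120 N, or if a joint passes its speed limit or range.

ROBOT

A 6-joint arm with a two-finger parallel gripper is mounted at the origin on the work surface. World frame = base frame: x ahead of the robot, y to its left, z up, the work surface at z = 0. Lengths are in mm, angles in degrees, forces in N, time in s.
With the tool pointing down it reaches from about 300 to 850 mm from the base axis. Payload 4.2 kg.
Tool frame: the origin (TCP) lies midway between the tips of the shut fingers; the grasp point (between the pads) lies 19 mm behind it; x points along the fingers, y is the direction in which the jaws open and shut, and the axes are right-handed (so a half turn about x gives the same grasp; the last joint's range is limited). The gripper opens to 91 mm and grips with 3 to 60 N. Pads are 32 mm wide; open, the fingers measure 118 mm over their backs; the gripper's body (76 mm by 178 mm) begins 60 mm behind the grasp point.
Start: joints at [-1.146, 18.312, 89.639, -0, 72.044, -1.146], TCP at [575.016, 0, 213.976] pointing down, gripper open.
Joint ranges: [-177.97, 177.97], [-48.28, 115.42], [12.27, 149.76], [-77.06, 257.06], [2.81, 150.46], [-146.56, 146.56]. Speed limits (degrees/s): [147.25, 147.25, 180, 180, 180, 180].

INTERFACE

Orientations are given as [roll, pitch, yaw] about the fixed x, y, z axes, in that order (R = Rz(yaw) Ry(pitch) Rx(roll)).
In Python, from workcell import * gives the robot as it stands.
- The arm moves only by the shell command python3 -m handwheel 'ROWS' [FORCE]. ROWS is a JSON object of lists of equal length, an entry for each row: "gripper": the closure, from 0 (fully open) to 1 (shut); "offset": the shift along the tool's x, y, z in mm, a list of three; "rot": the turn, a rotation vector about the tool's x, y, z in degrees, a list of three. A call has 1 to 5 rows; each row is the pose to reach, as a shift and turn from the pose commanded when the call began, along the tool's axes at that moment; what a row does not reach only later rows make up. A row lasts 1/12 s, in which the tool goes at most 41.7 mm and 7.16 degrees, less where a joint would pass 70% of its speed; a pose out of reach is approached as far as the arm can. A call with a gripper value outside its range is refused whole. The fingers move at their own pace and stop on an object; FORCE is the grip in N (left out, the last holds). Time passes only in rows, so rows that repeat a pose let the fingers close. It gives the time, the measured TCP pose, the force and the opening at its end, in the units of the state.
- state(): the state, without advancing time (a new reading comes with each control period).
- grab_frame(name): name is "scene" or "side" or "wrist"; returns the picture (400x640x3 uint8, red, green, blue); there is no depth.
- camera_params(name): a dict with "fx", "fy", "cx", "cy" (pixels), "position" and "attitude" of the camera in the world; the wrist camera has in their place "hand_eye" (4x4, takes a point from camera to tool coordinates, whose origin is the TCP and whose axes are the tool frame's). Camera axes: x right, y up, looking along -z (the intrinsics and any distortion apply to the point x, -y, -z); pixel columns grow to the right and rows downward; lengths in mm; the calibration is good to about 2 mm. A picture is of the moment at which its call begins: read the wrist's pose just before it. camera_params takes no time and is no camera call.
- job_done(): hands the job in, once; it reports no verdict.
The state is a dict: "time_s": time; "qpos": joint angles; "qvel": joint speeds; "effort": joint torques, N m; "ee_pos": TCP position; "ee_rot": TCP orientation; "force": force on the tool from outside, world axes, zero at the start; "torque": the same for the moment, N m; "gripper_width": finger opening in mm.
Only numpy, scipy, OpenCV 4.12 (cv2) and the standard library are available. Lean on these libraries where they do the work, as an engineer would, in place of code of your own. Each camera call takes 0.05 s, during which the arm holds its last target.

## Working session

There is one attempt and no reset: what is moved stays moved. The work goes in short steps, Python scripts to look and compute and a shell command to move; the robot and the scene stay as the last step left them, time stands still between calls to the robot, and variables do not carry over. Pictures are saved under pics/ and viewed, and the job is handed in when it is done.

```bash
ls; mkdir -p pics
python3 - <<'E'
from workcell import *
import cv2
s=state(); print(s)
for n in ["scene","side","wrist"]:
    p=camera_params(n); print(n,p)
    cv2.imwrite(f"pics/{n}0.png",cv2.cvtColor(grab_frame(n),cv2.COLOR_RGB2BGR))
E
```

```text
pics
{'time_s': 0.0, 'qpos': array([-1.14588476e+00,  1.83522770e+01,  8.97074326e+01, -1.14584703e-03,
        7.20436120e+01, -1.14674240e+00]), 'qvel': array([-0.0607047 ,  0.04687256, -0.00908817, -0.06136949,  0.01124411,
        0.10133007]), 'effort': array([-5.01459035e-04, -4.12465632e+01, -2.31973493e+01,  7.28826877e-02,
        4.58198413e-02, -1.41870069e-04]), 'ee_pos': array([5.74486861e+02, 4.95291529e-03, 2.13106954e+02]), 'ee_rot': array([-90.54265279,  89.89667267, 179.45855908]), 'force': array([ 0.03384729, -1.04331078, -0.74806903]), 'torque': array([-0.01694544,  0.01024723, -0.01875856]), 'gripper_width': 91.28521866195268}
scene {'fx': 500.39245524956607, 'fy': 500.39245524956607, 'cx': 318.88064248305767, 'cy': 196.53385439685516, 'position': array([1304.25491596,  366.79358585,  682.35522045]), 'attitude': array([ 56.48654075,   0.91641645, 112.1094006 ])}
side {'fx': 439.887044206101, 'fy': 439.887044206101, 'cx': 320.3143130790971, 'cy': 200.77526847711212, 'position': array([ 57.26849012, 781.43238274, 631.96272138]), 'attitude': array([  56.52451254,    0.9167424 , -155.29780643])}
wrist {'fx': 288.27057291383704, 'fy': 288.27057291383704, 'cx': 319.19955394657774, 'cy': 197.32679531636256, 'hand_eye': array([[-1.15016867e-03,  2.75407379e-01, -9.61326923e-01,
        -1.71788338e+02],
       [ 9.99999337e-01,  3.70540347e-04, -1.09028296e-03,
         7.09386343e-01],
       [ 5.59384381e-05, -9.61327539e-01, -2.75407623e-01,
        -7.75972539e+01],
       [ 0.00000000e+00,  0.00000000e+00,  0.00000000e+00,
         1.00000000e+00]])}
```

View pics/scene0.png

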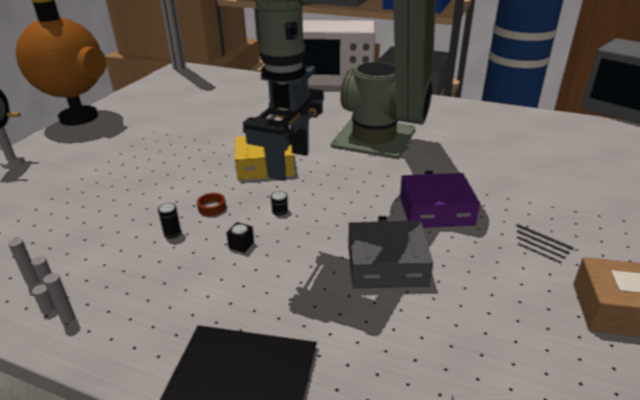

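View pics/side0.png

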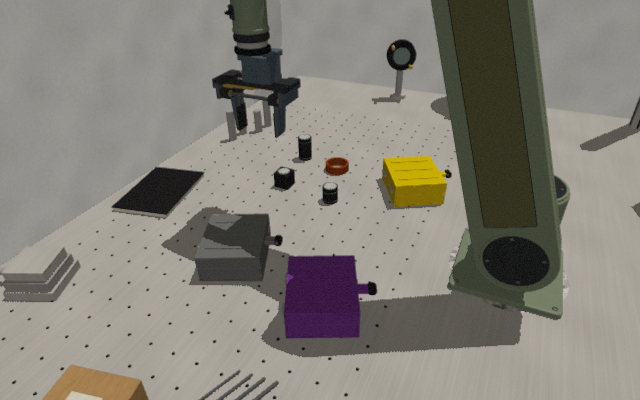

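View pics/wrist0.png

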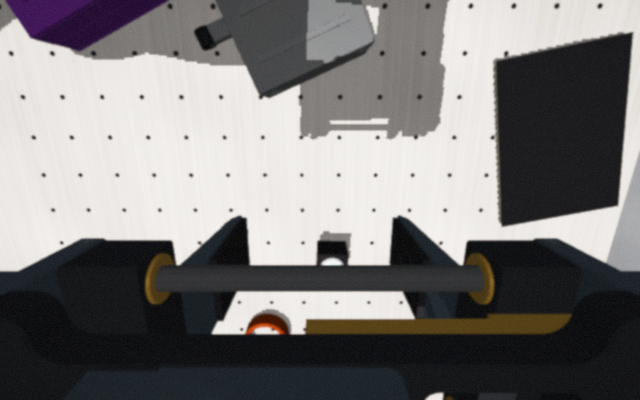

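The first pictures show three cases. The grey one is at scene (388,253) / side (235,245), with look-alikes in purple and yellow. The barrel candidates in the scene view are:
- (279,203): short and round
- (170,220): tall and round
- (240,236): square

The tape roll is at (211,204). Next I'll crop in close.

```bash
cat > h.py <<'E'
import numpy as np, cv2
from scipy.spatial.transform import Rotation as R
from workcell import *
def cam(n,s=None):
    p=camera_params(n)
    if 'hand_eye' in p:
        s=s or state(); T=np.eye(4); T[:3,:3]=R.from_euler('xyz',s['ee_rot'],degrees=True).as_matrix(); T[:3,3]=s['ee_pos']
        T=T@p['hand_eye']; return p,T[:3,:3],T[:3,3]
    return p,R.from_euler('xyz',p['attitude'],degrees=True).as_matrix(),np.array(p['position'])
def ray(c,u,v):
    p,A,o=c; d=A@np.array([(u-p['cx'])/p['fx'],-(v-p['cy'])/p['fy'],-1]); return o,d/np.linalg.norm(d)
def plane(c,u,v,z):
    o,d=ray(c,u,v); return o+d*(z-o[2])/d[2]
def proj(c,P):
    p,A,o=c; q=A.T@(np.asarray(P,float)-o); return np.array([p['cx']+p['fx']*q[0]/-q[2],p['cy']-p['fy']*q[1]/-q[2]])
def tri(*rs):
    M=np.zeros((3,3));b=np.zeros(3)
    for o,d in rs:
        Q=np.eye(3)-np.outer(d,d);M+=Q;b+=Q@o
    x=np.linalg.solve(M,b); return x,[round(float(np.linalg.norm((np.eye(3)-np.outer(d,d))@(x-o))),1) for o,d in rs]
def crop(img,x,y,w,h,k): return cv2.resize(img[y:y+h,x:x+w],None,fx=k,fy=k,interpolation=cv2.INTER_CUBIC)
E
python3 - <<'E'
import cv2,numpy as np
from h import crop
a=cv2.imread('pics/scene0.png');b=cv2.imread('pics/side0.png')
cv2.imwrite('pics/c1.png',crop(a,150,170,150,90,5));cv2.imwrite('pics/c2.png',crop(b,260,120,100,100,5))
cv2.imwrite('pics/c3.png',crop(a,335,200,110,100,6));cv2.imwrite('pics/c4.png',crop(b,190,200,110,90,6))
E
```

```text
(no output)
```

View pics/c1.png

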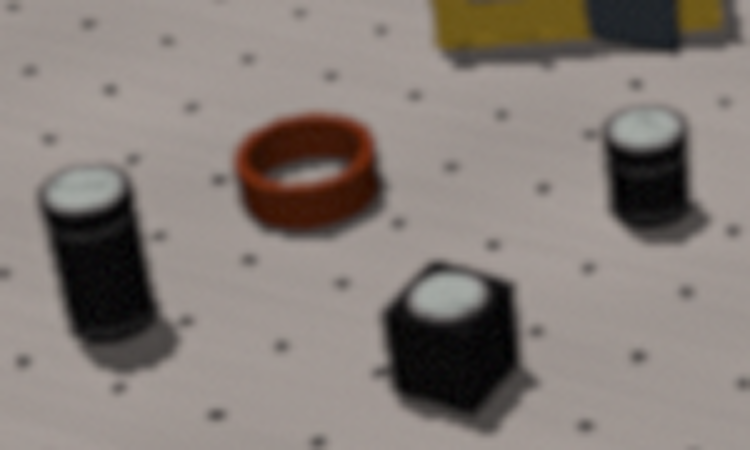

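View pics/c2.png

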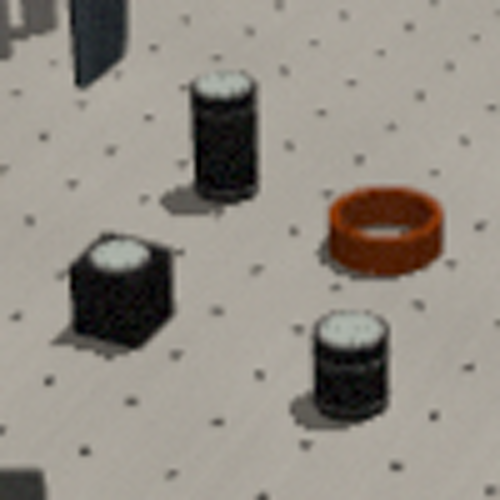

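View pics/c3.png

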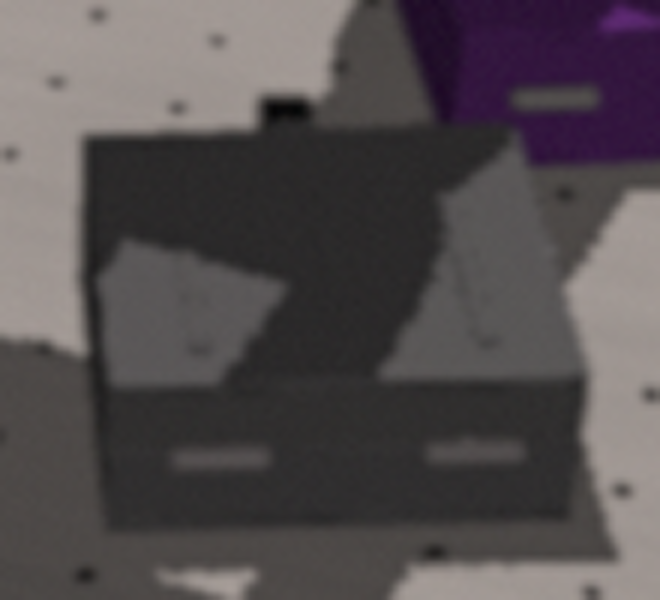

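View pics/c4.png

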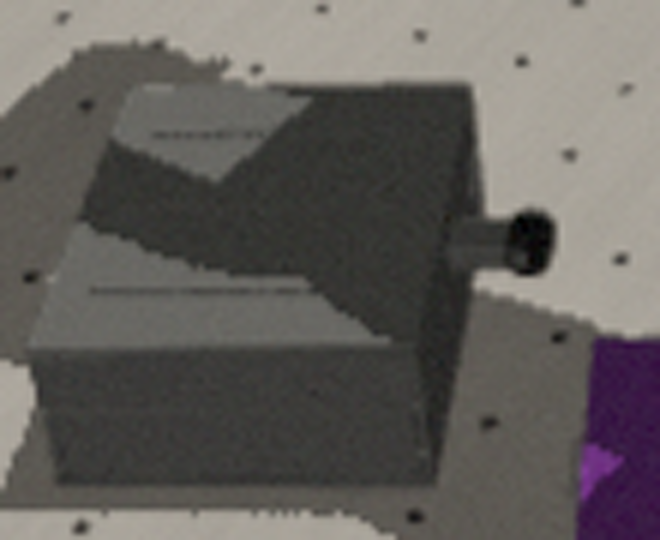

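Run:
```python
from h import *
np.set_printoptions(precision=1,suppress=True)
sc=cam('scene');sd=cam('side')
pts={'hinge+y top':((432.2,262.7),(195,258)),'hinge-y top':((352.5,264.2),(212.5,214.5)),'front+y top':((421.2,221.3),(259.2,257.5)),'front-y top':((349.5,222.8),(268.3,214.2)),
'tab':((382.8,219.5),(278.3,240.5)),'hinge+y bot':((429.5,286.7),(199.7,281))}
for k,(a,b) in pts.items(): print(k,*tri(ray(sc,*a),ray(sd,*b)))
print('bot plane',plane(sc,353,287.8,0),plane(sc,429.5,286.7,0),plane(sd,199.7,281,0),plane(sd,262.5,281,0))
def o(c,x,y,k,p): return (x+p[0]/k,y+p[1]/k)
for n,a,b in [('short top',(646,128),(352,329)),('long top',(88,188),(225,84)),('sq top',(450,295),(122,254))]:
    print(n,*tri(ray(sc,*o(0,150,170,5,a)),ray(sd,*o(0,260,120,5,b))))
print('tape',plane(sc,150+306/5,170+150/5,24),plane(sd,260+386/5,120+212/5,24))
print('short base', plane(sd,*o(0,260,120,5,(351,400)),0),plane(sc,*o(0,150,170,5,(650,207)),0))
```

```text
hinge+y top [569.3 285.6  60.1] [0.6, 0.6]
hinge-y top [627.3 148.6  60.6] [0.4, 0.4]
front+y top [450.8 237.6  63.2] [1.8, 1.8]
front-y top [509.4 101.2  63.1] [1.0, 1.0]
tab [453.2 157.5  47.5] [0.6, 0.6]
hinge+y bot [569.2 287.   -0.6] [0.5, 0.5]
bot plane [626.4 150.8   0. ] [570.3 287.5   0. ] [568.7 286.9   0. ] [450.2 234.8   0. ]
short top [442.6 -94.4  43.9] [0.9, 0.9]
long top [ 606.4 -281.2   69.9] [0.6, 0.6]
sq top [ 587.9 -116.    44. ] [1.0, 1.0]
tape [ 491.3 -250.7   24. ] [ 489.5 -251.4   24. ]
short base [443.7 -96.2   0. ] [445.3 -93.4   0. ]
```

The short round barrel is the one at scene (279,203), with its top at about (443,-95,44). The square mount at (240,236) and the long barrel at (170,220) are ruled out by shape and height. From two views:
- **Case:** centre about (539,193), yaw about 22.5°
- **Tab:** about (453,157.5,47), so the lid is shut or nearly so

I'll move above the tab.

```bash
python3 -m handwheel '{"gripper":[0,0,0,0,0],"offset":[[60,-122,-157],[60,-122,-157],[60,-122,-157],[60,-122,-157],[60,-122,-157]],"rot":[[-35,0,0],[-35,0,0],[-35,0,0],[-35,0,0],[-35,0,0]]}' 15
python3 -m handwheel '{"gripper":[0,0,0,0,0],"offset":[[0,0,0],[0,0,0],[0,0,0],[0,0,0],[0,0,0]],"rot":[[-35,0,0],[-35,0,0],[-35,0,0],[-35,0,0],[-35,0,0]]}'
python3 -m handwheel '{"gripper":[0,0,0,0,0],"offset":[[0,0,0],[0,0,0],[0,0,0],[0,0,0],[0,0,0]],"rot":[[-35,0,0],[-35,0,0],[-35,0,0],[-35,0,0],[-35,0,0]]}'
cat > info.py <<'E'
from h import *
np.set_printoptions(precision=1,suppress=True)
s=state();M=R.from_euler('xyz',s['ee_rot'],degrees=True).as_matrix()
print(s['time_s'],s['ee_pos'],'x',M[:,0].round(3),'z',M[:,2].round(3),'yaw',np.degrees(np.arctan2(M[1,1],M[0,1])),'q',s['qpos'],'F',s['force'],s['gripper_width'])
C=np.array([539.2,193.2,0]);Rc=R.from_euler('z',22.5,degrees=True).as_matrix()
print('TCP in case',Rc.T@(s['ee_pos']-C))
E
python3 info.py
```

```text
time_s: 0.57
ee_pos: [451.4, 158.0, 153.3]
ee_rot: [-134.8, 90.0, 170.5]
force: [0.3, 1.0, -0.1]
gripper_width: 91.6
time_s: 0.98
ee_pos: [452.7, 157.1, 153.8]
ee_rot: [-132.9, 90.0, -152.5]
force: [0.6, -0.5, 0.3]
gripper_width: 91.0
time_s: 1.4
ee_pos: [452.8, 156.9, 153.7]
ee_rot: [-177.3, 90.0, -161.9]
force: [0.4, 0.1, -0.5]
gripper_width: 91.2
1.4 [452.8 156.9 153.7] x [-0. -0. -1.] z [ 1.   0.3 -0. ] yaw 105.34089794742181 q [ 17.7  12.6 107.   -0.   60.3 -87.6] F [ 0.4  0.1 -0.5] 91.22491672348625
TCP in case [-93.7  -0.4 153.7]
```

```bash
python3 -m handwheel '{"gripper":[0,0,0],"offset":[[0,0,0],[0,0,0],[0,0,0]],"rot":[[-7,0,0],[-7,0,0],[-7,0,0]]}' 15
python3 info.py
python3 - <<'E'
from h import *
c=cam('wrist');im=cv2.cvtColor(grab_frame('wrist'),cv2.COLOR_RGB2BGR)
cv2.imwrite('pics/w1.png',im)
print(proj(c,[453.2,157.5,44.5]))
E
```

```text
time_s: 1.65
ee_pos: [452.9, 157.0, 153.8]
ee_rot: [169.9, 90.0, -168.2]
force: [-0.3, -0.7, 0.6]
gripper_width: 91.2
1.65 [452.9 157.  153.8] x [-0. -0. -1.] z [ 0.9  0.4 -0. ] yaw 111.82200045750315 q [ 17.7  12.6 107.    0.   60.3 -94.1] F [-0.3 -0.7  0.6] 91.18065358052877
TCP in case [-93.6  -0.4 153.8]
[320.22371785 194.50402413]
```

View pics/w1.png

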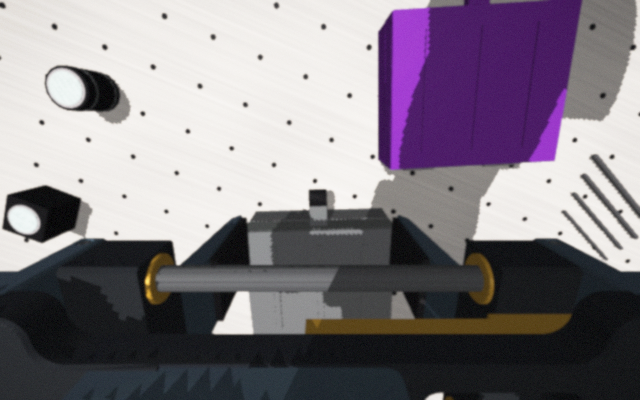

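The wrist view shows the tab roller at (318,196), against (320,194.5) predicted, centred between the jaws. Going down and pinching it.

```bash
python3 -m handwheel '{"gripper":[0,0,0,0,0],"offset":[[40,0,0],[80,0,0],[110,0,0],[127,0,0],[127,0,0]],"rot":[[0,0,0],[0,0,0],[0,0,0],[0,0,0],[0,0,0]]}' 15
python3 -m handwheel '{"gripper":[1,1,1,1,1],"offset":[[0,0,0],[0,0,0],[0,0,0],[0,0,0],[0,0,0]],"rot":[[0,0,0],[0,0,0],[0,0,0],[0,0,0],[0,0,0]]}' 15
python3 -m handwheel '{"gripper":[1,1,1,1,1],"offset":[[0,0,0],[0,0,0],[0,0,0],[0,0,0],[0,0,0]],"rot":[[0,0,0],[0,0,0],[0,0,0],[0,0,0],[0,0,0]]}' 15
python3 info.py
python3 - <<'E'
from h import *
a=crop(cv2.cvtColor(grab_frame('side'),cv2.COLOR_RGB2BGR),180,140,160,150,5);cv2.imwrite('pics/g1.png',a[:600])
E
```

```text
time_s: 2.12
ee_pos: [450.1, 156.1, 23.6]
ee_rot: [175.9, 89.5, -162.3]
force: [-0.7, 1.1, 0.2]
gripper_width: 91.2
time_s: 2.53
ee_pos: [453.8, 157.2, 28.1]
ee_rot: [-4.8, 89.9, 17.2]
force: [0.3, -0.7, -0.2]
gripper_width: 61.0
time_s: 2.95
ee_pos: [453.0, 157.0, 26.9]
ee_rot: [-20.0, 90.0, 2.0]
force: [-0.1, 0.0, 0.0]
gripper_width: 27.5
2.95 [453.  157.   26.9] x [ 0.  0. -1.] z [0.9 0.4 0. ] yaw 111.99396348679525 q [ 17.7  21.8 116.3  -0.   41.9 -94.3] F [-0.1  0.   0. ] 27.5444409152678
TCP in case [-93.5  -0.5  26.9]
```

View pics/g1.png

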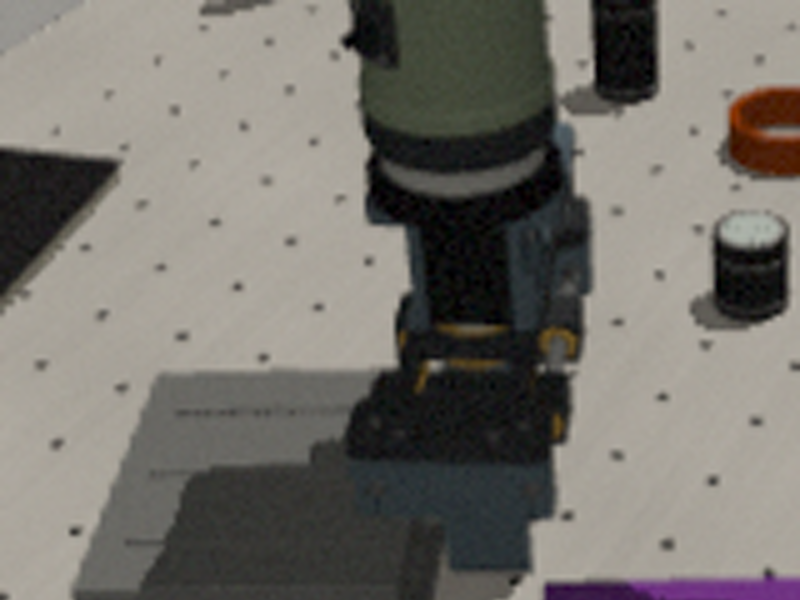

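The side picture shows the fingers straddling the tab at about (490,540) in the crop, still closing.

```bash
python3 -m handwheel '{"gripper":[1,1,1,1,1],"offset":[[0,0,0],[0,0,0],[0,0,0],[0,0,0],[0,0,0]],"rot":[[0,0,0],[0,0,0],[0,0,0],[0,0,0],[0,0,0]]}' 15
python3 - <<'E'
import numpy as np
r=np.hypot(158,10);p=np.arctan2(10,158)
f=lambda t:(65-r*np.cos(t+p),34.5+r*np.sin(t+p))
x0,z0=f(0.0)
for t in np.arange(0,1.66,0.1):
    x,z=f(t);print(round(t,2),'offset x %.0f z %.0f'%(-(z-z0),x-x0))
E
```

```text
time_s: 3.42
ee_pos: [453.6, 155.5, 26.9]
ee_rot: [-92.4, 89.8, -70.3]
force: [2.6, -6.7, -0.5]
gripper_width: 17.6
0.0 offset x -0 z 0
0.1 offset x -16 z 2
0.2 offset x -31 z 5
0.3 offset x -46 z 10
0.4 offset x -61 z 16
0.5 offset x -75 z 24
0.6 offset x -87 z 33
0.7 offset x -99 z 44
0.8 offset x -110 z 55
0.9 offset x -120 z 68
1.0 offset x -128 z 81
1.1 offset x -135 z 95
1.2 offset x -141 z 110
1.3 offset x -145 z 125
1.4 offset x -147 z 141
1.5 offset x -148 z 157
1.6 offset x -148 z 173
```

Gripped at 17.6 mm on the 18 mm roller. Next I'll swing along the arc.

```bash
python3 -m handwheel '{"gripper":[1,1,1,1,1],"offset":[[-16,-1.5,2],[-31,-1.5,5],[-46,-1.5,10],[-61,-1.5,16],[-75,-1.5,24]],"rot":[[0,0,0],[0,0,0],[0,0,0],[0,0,0],[0,0,0]]}' 20
python3 info.py
python3 - <<'E'
from h import *
a=crop(cv2.cvtColor(grab_frame('side'),cv2.COLOR_RGB2BGR),160,140,160,150,5);cv2.imwrite('pics/g2.png',a[:600])
E
```

```text
time_s: 3.83
ee_pos: [477.0, 165.4, 102.4]
ee_rot: [9.9, 89.8, 32.0]
force: [5.2, 4.6, -6.8]
gripper_width: 18.3
3.8333 [477.  165.4 102.4] x [ 0.  0. -1.] z [0.9 0.4 0. ] yaw 112.03518549231259 q [ 17.8  17.8 108.2   0.   53.8 -94.3] F [ 5.2  4.6 -6.8] 18.254980401224028
TCP in case [-68.1  -1.8 102.4]
```

View pics/g2.png

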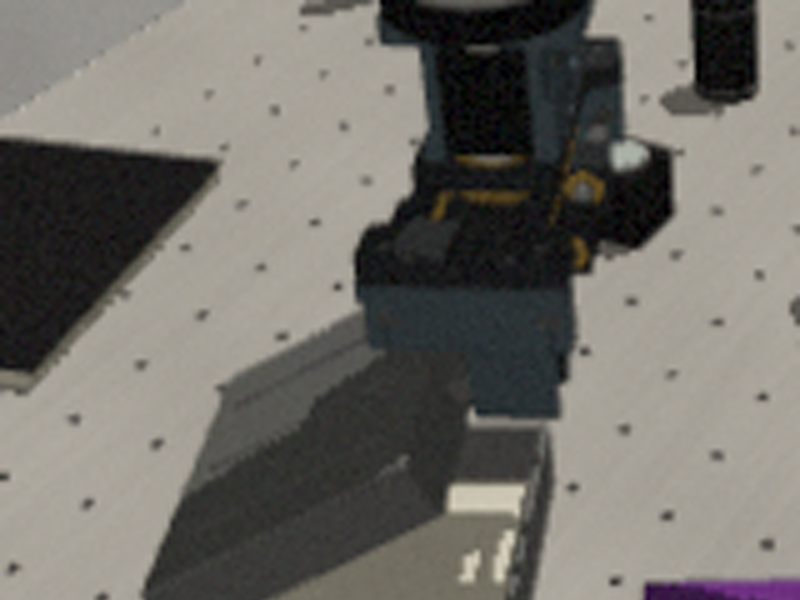

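The lid is following: its front edge is raised at about (450,450) in the crop, with the tray showing beneath. I'll continue the arc.

```bash
python3 -m handwheel '{"gripper":[1,1,1,1,1],"offset":[[-12,0,9],[-24,0,20],[-35,0,31],[-45,0,44],[-53,0,57]],"rot":[[0,0,0],[0,0,0],[0,0,0],[0,0,0],[0,0,0]]}' 20
python3 -m handwheel '{"gripper":[1,1,1,1,1],"offset":[[-7,0,14],[-13,0,29],[-17,0,44],[-19,0,60],[-20,0,76]],"rot":[[0,0,0],[0,0,0],[0,0,0],[0,0,0],[0,0,0]]}'
python3 -m handwheel '{"gripper":[1,1,1],"offset":[[0,0,12],[0,0,12],[0,0,12]],"rot":[[0,0,0],[0,0,0],[0,0,0]]}'
python3 info.py
python3 - <<'E'
from h import *
for n in ('side','scene'):
    cv2.imwrite(f'pics/g3{n}.png',cv2.cvtColor(grab_frame(n),cv2.COLOR_RGB2BGR))
E
```

```text
time_s: 4.3
ee_pos: [527.0, 187.0, 153.6]
ee_rot: [144.8, 89.7, 166.8]
force: [-1.2, 4.7, -6.4]
gripper_width: 18.2
time_s: 4.72
ee_pos: [596.3, 216.8, 173.4]
ee_rot: [136.6, 89.5, 158.7]
force: [-6.4, 7.9, -3.8]
gripper_width: 18.0
time_s: 4.97
ee_pos: [608.6, 222.1, 173.0]
ee_rot: [117.2, 89.6, 139.2]
force: [-2.6, 8.2, -2.4]
gripper_width: 17.9
4.9667 [608.6 222.1 173. ] x [-0.  0. -1.] z [ 0.9  0.4 -0. ] yaw 112.03716256730455 q [ 18.9  26.4  82.8   0.4  70.9 -93.3] F [-2.6  8.2 -2.4] 17.86363925355014
TCP in case [ 75.1   0.1 173. ]
```

View pics/g3side.png

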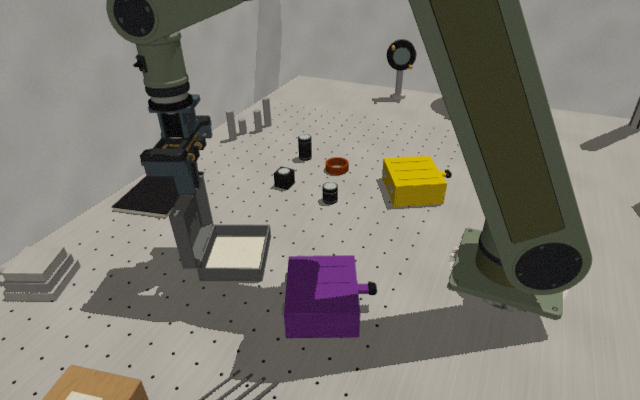

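View pics/g3scene.png

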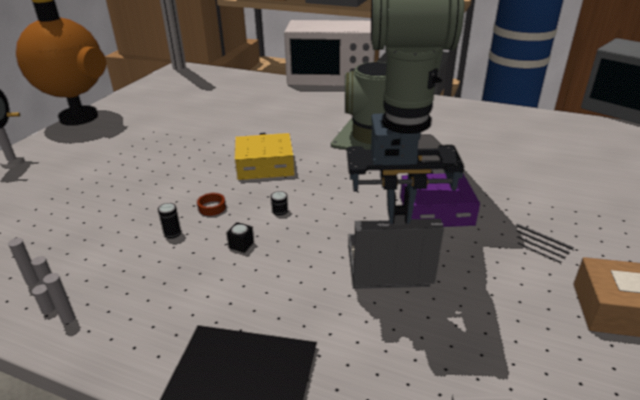

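The lid stands upright at about 1.57 rad, at side (190,225), with the tray open at (235,252). I'll release the tab, rise, and go to the short barrel.

```bash
python3 -m handwheel '{"gripper":[0.45,0.45,0.45,0.45,0.45],"offset":[[0,0,0],[0,0,0],[0,0,0],[0,0,0],[0,0,0]],"rot":[[0,0,0],[0,0,0],[0,0,0],[0,0,0],[0,0,0]]}' 20
python3 -m handwheel '{"gripper":[0.45,0.45,0.45,0.45],"offset":[[-30,0,0],[-65,0,0],[-80,0,0],[-80,0,0]],"rot":[[0,0,0],[0,0,0],[0,0,0],[0,0,0]]}' 20
python3 -m handwheel '{"gripper":[0.1,0.1,0.1,0.1,0.1],"offset":[[0,-24,-27],[0,-48,-55],[0,-72,-83],[0,-96,-112],[0,-120,-140]],"rot":[[0,0,0],[0,0,0],[0,0,0],[0,0,0],[0,0,0]]}' 20
python3 -m handwheel '{"gripper":[0.1,0.1,0.1,0.1,0.1],"offset":[[0,-24,-27],[10,-48,-55],[30,-72,-83],[40,-96,-112],[50,-112,-132]],"rot":[[0,0,0],[0,0,0],[0,0,0],[0,0,0],[0,0,0]]}' 20
python3 -m handwheel '{"gripper":[0.1,0.1],"offset":[[0,0,0],[0,0,0]],"rot":[[0,0,0],[0,0,0]]}' 20
python3 info.py
python3 - <<'E'
from h import *
c=cam('wrist')
for n in ('side','wrist'):
    cv2.imwrite(f'pics/g4{n}.png',cv2.cvtColor(grab_frame(n),cv2.COLOR_RGB2BGR))
print(proj(c,[443.5,-95,44]))
E
```

```text
time_s: 5.48
ee_pos: [610.4, 218.5, 175.0]
ee_rot: [-75.2, 90.0, -53.2]
force: [-0.4, -0.9, -0.1]
gripper_width: 47.9
time_s: 5.82
ee_pos: [612.4, 219.3, 260.2]
ee_rot: [-4.9, 89.4, 17.1]
force: [-0.7, 1.1, 0.5]
gripper_width: 50.5
time_s: 6.23
ee_pos: [523.7, 53.6, 253.8]
ee_rot: [174.2, 89.9, -163.7]
force: [-0.1, -0.4, -0.1]
gripper_width: 80.2
time_s: 6.65
ee_pos: [442.1, -100.1, 203.3]
ee_rot: [167.2, 89.8, -170.9]
force: [0.3, -0.3, 0.6]
gripper_width: 82.3
time_s: 6.82
ee_pos: [443.7, -98.8, 204.0]
ee_rot: [135.5, 89.9, 157.4]
force: [-0.5, 0.3, 0.1]
gripper_width: 82.1
6.8167 [443.7 -98.8 204. ] x [-0.  0. -1.] z [ 0.9  0.4 -0. ] yaw 111.81811049161742 q [ -14.     7.9  105.2    0.    67.  -125.8] F [-0.5  0.3  0.1] 82.12216372884339
TCP in case [-200.  -233.2  204. ]
[322.69521621 183.89269097]
```

View pics/g4side.png

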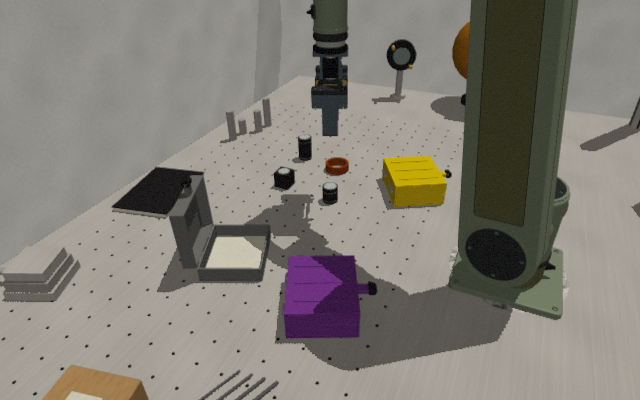

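View pics/g4wrist.png

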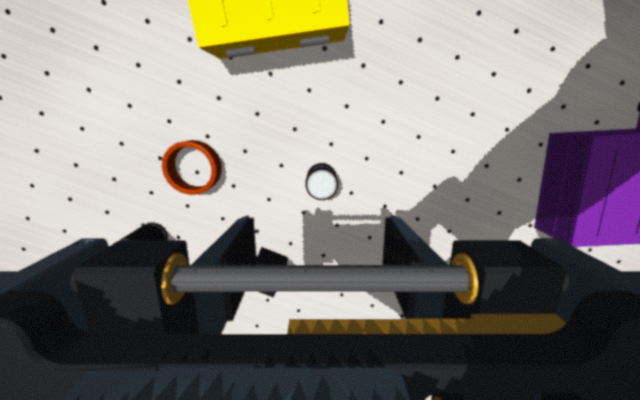

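In the side view the lid stays upright. In the wrist view the barrel top is at (322,182), against (322.7,184) predicted. I'll go down around it.

```bash
python3 -m handwheel '{"gripper":[0.1,0.1,0.1,0.1,0.1],"offset":[[35,3.5,0],[75,3.5,0],[110,3.5,0],[140,3.5,0],[160,3.5,0]],"rot":[[0,0,0],[0,0,0],[0,0,0],[0,0,0],[0,0,0]]}' 20
python3 -m handwheel '{"gripper":[0.1,0.1,0.1,0.5,0.6],"offset":[[15,0,0],[28,0,0],[34,0,0],[34,0,0],[34,0,0]],"rot":[[0,0,0],[0,0,0],[0,0,0],[0,0,0],[0,0,0]]}' 20
python3 -m handwheel '{"gripper":[1,1,1,1,1],"offset":[[0,0,0],[0,0,0],[0,0,0],[0,0,0],[0,0,0]],"rot":[[0,0,0],[0,0,0],[0,0,0],[0,0,0],[0,0,0]]}' 20
python3 info.py
python3 - <<'E'
from h import *
a=crop(cv2.cvtColor(grab_frame('side'),cv2.COLOR_RGB2BGR),270,100,150,120,5);cv2.imwrite('pics/g5.png',a)
E
```

```text
time_s: 7.33
ee_pos: [443.2, -93.3, 42.6]
ee_rot: [138.4, 89.9, 160.5]
force: [-0.5, -0.2, 0.0]
gripper_width: 82.2
time_s: 7.75
ee_pos: [444.5, -94.3, 11.2]
ee_rot: [-27.4, 90.0, -5.4]
force: [0.2, 0.8, 0.0]
gripper_width: 71.5
time_s: 8.17
ee_pos: [444.1, -95.0, 11.4]
ee_rot: [-38.1, 89.9, -16.2]
force: [0.4, 0.4, 1.9]
gripper_width: 39.6
8.1667 [444.1 -95.   11.4] x [ 0. -0. -1.] z [0.9 0.4 0. ] yaw 111.99724855234012 q [ -13.5   21.5  120.5   -0.    38.  -125.5] F [0.4 0.4 1.9] 39.57422915125159
TCP in case [-198.2 -229.9   11.4]
```

View pics/g5.png

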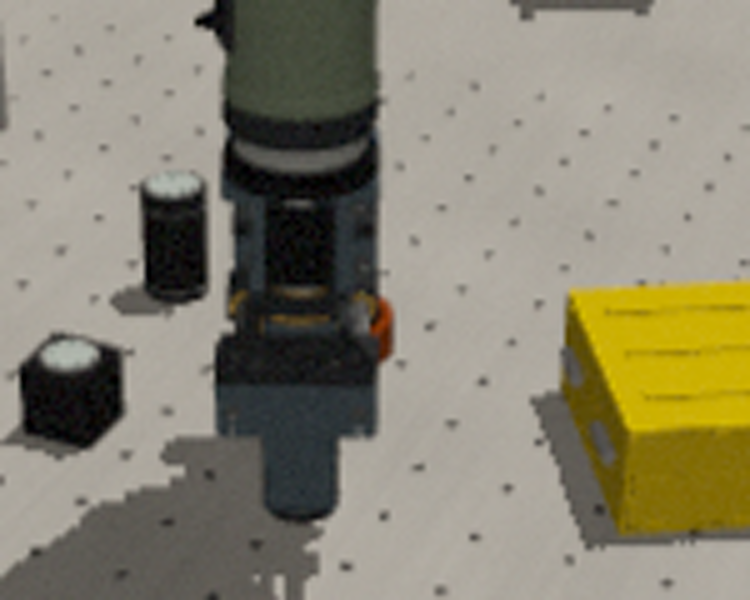

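Gripped at 39.6 mm on the 40 mm barrel, at crop (300,500). The bystanders haven't moved. I'll lift and carry it to the case.

```bash
python3 -m handwheel '{"gripper":[1,1,1,1,1],"offset":[[-5,0,0],[-25,0,0],[-60,0,0],[-95,0,0],[-110,0,0]],"rot":[[0,0,0],[0,0,0],[0,0,0],[0,0,0],[0,0,0]]}' 20
python3 -m handwheel '{"gripper":[1,1,1,1,1],"offset":[[0,15,12],[0,40,32],[0,65,53],[0,90,74],[0,115,94]],"rot":[[0,0,0],[0,0,0],[0,0,0],[0,0,0],[0,0,0]]}' 20
python3 -m handwheel '{"gripper":[1,1,1,1,1],"offset":[[0,25,20],[0,50,40],[0,75,60],[0,100,80],[0,115,94]],"rot":[[0,0,0],[0,0,0],[0,0,0],[0,0,0],[0,0,0]]}' 20
python3 -m handwheel '{"gripper":[1,1],"offset":[[0,0,0],[0,0,0]],"rot":[[0,0,0],[0,0,0]]}' 20
python3 info.py
python3 - <<'E'
from h import *
for n in ('side','wrist'):
    cv2.imwrite(f'pics/g6{n}.png',cv2.cvtColor(grab_frame(n),cv2.COLOR_RGB2BGR))
E
```

```text
time_s: 8.63
ee_pos: [445.4, -95.3, 124.9]
ee_rot: [-35.1, 89.7, -13.1]
force: [0.6, -0.6, -1.0]
gripper_width: 39.8
time_s: 9.05
ee_pos: [487.7, 48.4, 121.2]
ee_rot: [131.9, 90.0, 153.9]
force: [0.4, -0.3, -1.4]
gripper_width: 39.7
time_s: 9.47
ee_pos: [532.0, 191.7, 120.9]
ee_rot: [73.7, 89.9, 95.8]
force: [0.2, -0.4, -1.3]
gripper_width: 39.4
time_s: 9.63
ee_pos: [531.4, 189.5, 120.6]
ee_rot: [-171.3, 89.9, -149.2]
force: [-0.1, -0.9, -2.0]
gripper_width: 39.5
9.6333 [531.4 189.5 120.6] x [-0. -0. -1.] z [ 0.9  0.4 -0. ] yaw 112.11204448534191 q [ 18.5  21.7  99.   -0.   59.5 -93.6] F [-0.1 -0.9 -2. ] 39.46812214208682
TCP in case [ -8.6  -0.4 120.6]
```

View pics/g6side.png

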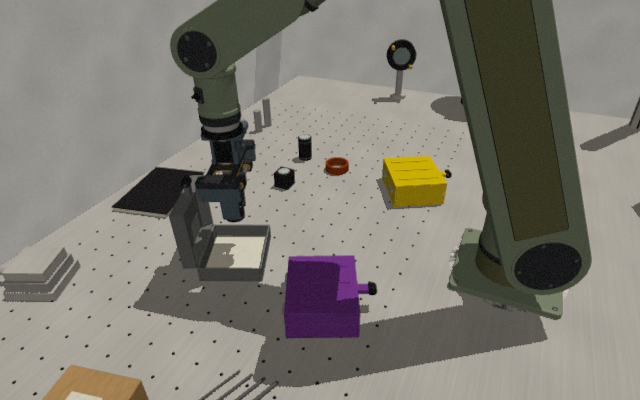

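View pics/g6wrist.png

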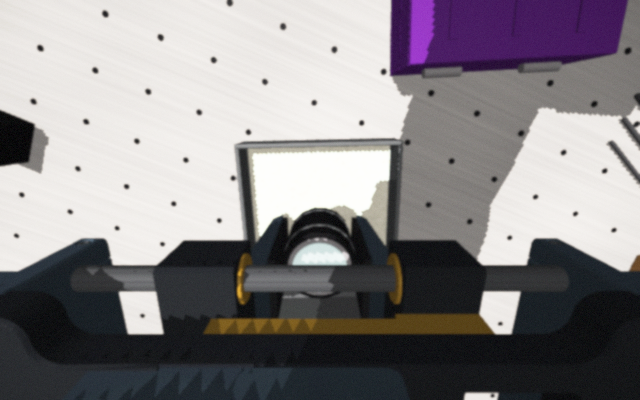

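The barrel (320,245 in the wrist view) is held upright and centred over the open tray, whose front rim is at row 145. I'll lower it gently.

```bash
python3 -m handwheel '{"gripper":[1,1,1,1,1],"offset":[[10,0,0],[25,0,0],[45,0,0],[63,0,0],[75,0,0]],"rot":[[0,0,0],[0,0,0],[0,0,0],[0,0,0],[0,0,0]]}' 20
python3 -m handwheel '{"gripper":[1,1,1,1,1],"offset":[[6,0,0],[12,0,0],[17,0,0],[21,0,0],[23,0,0]],"rot":[[0,0,0],[0,0,0],[0,0,0],[0,0,0],[0,0,0]]}' 20
python3 -m handwheel '{"gripper":[1,1,1,1,1],"offset":[[2,0,0],[4,0,0],[5,0,0],[6,0,0],[6,0,0]],"rot":[[0,0,0],[0,0,0],[0,0,0],[0,0,0],[0,0,0]]}' 20
python3 -m handwheel '{"gripper":[1,1],"offset":[[0,0,0],[0,0,0]],"rot":[[0,0,0],[0,0,0]]}' 20
python3 info.py
```

```text
time_s: 10.15
ee_pos: [530.3, 187.2, 43.8]
ee_rot: [178.6, 89.8, -159.5]
force: [0.1, -0.2, -2.5]
gripper_width: 39.6
time_s: 10.57
ee_pos: [531.9, 188.7, 22.9]
ee_rot: [-9.6, 90.0, 12.3]
force: [0.9, 0.3, -1.3]
gripper_width: 39.2
time_s: 10.98
ee_pos: [531.8, 188.9, 17.0]
ee_rot: [-12.1, 90.0, 10.0]
force: [-0.1, -0.6, -2.4]
gripper_width: 39.7
time_s: 11.15
ee_pos: [531.9, 188.9, 17.1]
ee_rot: [-10.4, 90.0, 11.6]
force: [-0.3, 0.3, -1.4]
gripper_width: 39.6
11.15 [531.9 188.9  17.1] x [ 0.  0. -1.] z [0.9 0.4 0. ] yaw 112.0027146834306 q [ 18.4  28.4 105.6  -0.   46.  -93.6] F [-0.3  0.3 -1.4] 39.632351503547305
TCP in case [-8.3 -1.2 17.1]
```

No contact yet; 1–2 mm remain.

```bash
python3 -m handwheel '{"gripper":[1,1,1,1],"offset":[[0.7,0,0],[1.4,0,0],[1.4,0,0],[1.4,0,0]],"rot":[[0,0,0],[0,0,0],[0,0,0],[0,0,0]]}' 20
python3 -m handwheel '{"gripper":[1,1,1],"offset":[[0.6,0,0],[0.6,0,0],[0.6,0,0]],"rot":[[0,0,0],[0,0,0],[0,0,0]]}' 20
python3 info.py
```

```text
time_s: 11.48
ee_pos: [531.8, 188.9, 15.5]
ee_rot: [-49.8, 90.0, -27.8]
force: [0.3, 0.2, -1.4]
gripper_width: 39.5
time_s: 11.73
ee_pos: [531.9, 188.9, 15.5]
ee_rot: [-11.7, 90.0, 10.3]
force: [-1.7, 0.4, 3.8]
gripper_width: 39.8
11.7333 [531.9 188.9  15.5] x [ 0.  0. -1.] z [0.9 0.4 0. ] yaw 112.00250123557345 q [ 18.4  28.6 105.7  -0.   45.7 -93.6] F [-1.7  0.4  3.8] 39.80104663718064
TCP in case [-8.4 -1.2 15.5]
```

It has touched down: the vertical force changed from -1.4 to +3.8 N at the expected height. I'll release, rise, and check.

```bash
python3 -m handwheel '{"gripper":[0.3,0.3,0.3,0.3,0.3],"offset":[[0,0,0],[0,0,0],[0,0,0],[0,0,0],[0,0,0]],"rot":[[0,0,0],[0,0,0],[0,0,0],[0,0,0],[0,0,0]]}' 20
python3 -m handwheel '{"gripper":[0.3,0.3,0.3,0.3,0.3],"offset":[[-5,0,0],[-20,0,0],[-50,0,0],[-85,0,0],[-120,0,0]],"rot":[[0,0,0],[0,0,0],[0,0,0],[0,0,0],[0,0,0]]}' 20
python3 -m handwheel '{"gripper":[0.5,0.5,0.5,0.5,0.5],"offset":[[-35,0,0],[-70,0,0],[-105,0,0],[-125,0,0],[-125,0,0]],"rot":[[0,0,0],[0,0,0],[0,0,0],[0,0,0],[0,0,0]]}' 20
python3 info.py
python3 - <<'E'
from h import *
c=cam('wrist')
for n in ('side','wrist','scene'):
    cv2.imwrite(f'pics/g7{n}.png',cv2.cvtColor(grab_frame(n),cv2.COLOR_RGB2BGR))
cv2.imwrite('pics/g7s.png',crop(cv2.imread('pics/g7side.png'),150,150,150,120,5))
E
```

```text
time_s: 12.15
ee_pos: [531.8, 188.8, 14.8]
ee_rot: [-128.8, 90.0, -106.8]
force: [0.4, 0.5, 0.0]
gripper_width: 63.5
time_s: 12.57
ee_pos: [531.3, 188.6, 136.2]
ee_rot: [177.9, 89.9, -160.1]
force: [0.9, 0.5, 0.0]
gripper_width: 63.7
time_s: 12.98
ee_pos: [534.1, 189.6, 266.0]
ee_rot: [-4.0, 89.4, 18.0]
force: [0.2, 0.1, -0.8]
gripper_width: 45.5
12.9833 [534.1 189.6 266. ] x [ 0.  0. -1.] z [0.9 0.4 0. ] yaw 112.0016319687594 q [ 18.4  15.6  86.   -0.   77.7 -93.6] F [ 0.2  0.1 -0.8] 45.515264520943184
TCP in case [ -6.1  -1.4 266. ]
```

View pics/g7s.png

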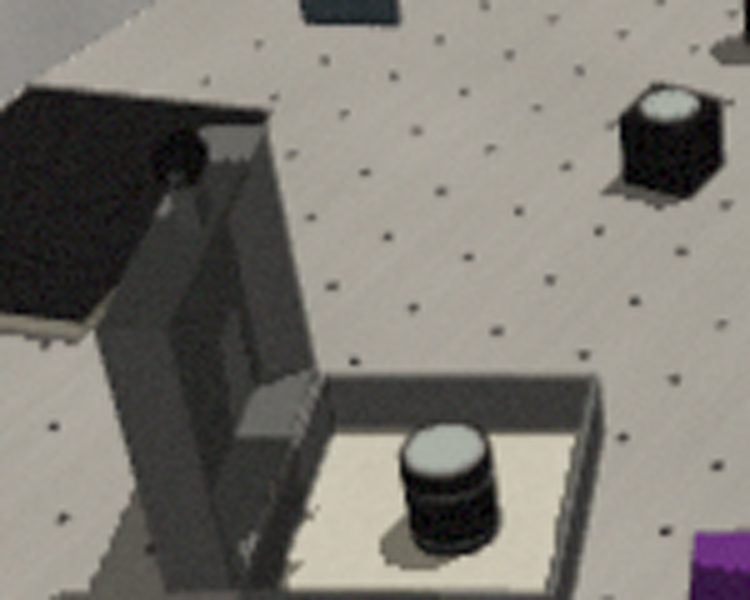

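View pics/g7wrist.png

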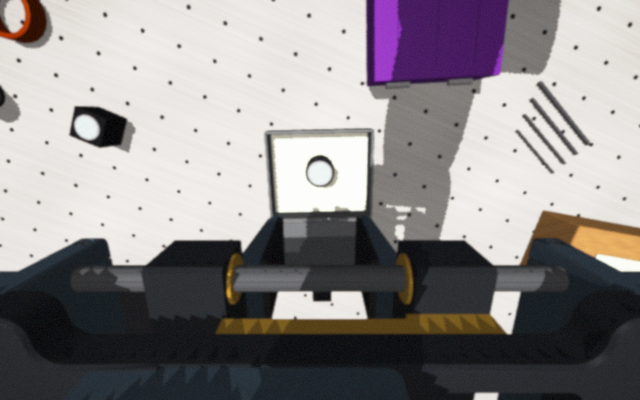

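The barrel stands upright, let go, near the tray centre: crop (448,490), wrist (320,172). The lid is still upright with its roller at side (186,182) and wrist (322,295). I'll triangulate the roller for the re-grip.

```bash
python3 - <<'E'
from h import *
np.set_printoptions(precision=1,suppress=True)
c=cam('wrist')
Rc=R.from_euler('z',22.5,degrees=True).as_matrix()
x,e=tri(ray(cam('side'),186.2,181.8),ray(c,321.5,295));print(x,e,Rc.T@(x-[539.2,193.2,0]))
x=plane(c,320,171,48);print('barrel top',x,Rc.T@(x-[539.2,193.2,0]))
E
python3 -c "
import cv2;from h import crop
cv2.imwrite('pics/g7c.png',crop(cv2.imread('pics/g7scene.png'),330,160,130,140,4))"
```

```text
[611.6 222.9 192.3] [0.5, 0.5] [ 78.2  -0.3 192.3]
barrel top [526.9 187.2  48. ] [-13.7  -0.8  48. ]
```

View pics/g7c.png

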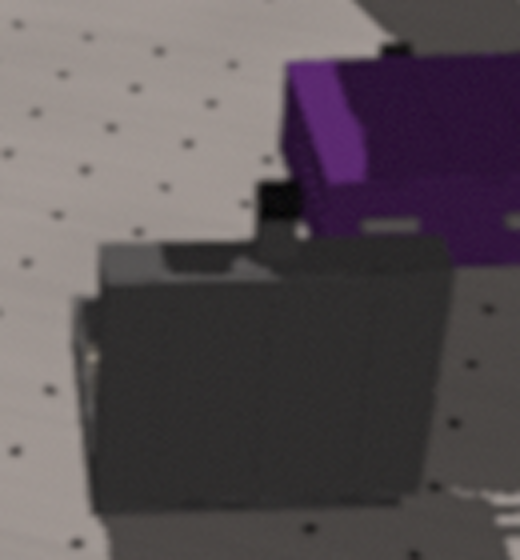

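```bash
python3 -m handwheel '{"gripper":[0.3,0.3,0.3,0.3],"offset":[[0,1,30],[0,1,60],[0,1,83],[0,1,83]],"rot":[[0,0,0],[0,0,0],[0,0,0],[0,0,0]]}' 15
python3 -m handwheel '{"gripper":[0.3,0.3],"offset":[[0,0,0],[0,0,0]],"rot":[[0,0,0],[0,0,0]]}' 15
python3 info.py
```

```text
time_s: 13.47
ee_pos: [610.8, 221.9, 256.1]
ee_rot: [175.2, 89.8, -162.8]
force: [-0.4, 0.3, -0.4]
gripper_width: 63.7
time_s: 13.63
ee_pos: [607.3, 220.4, 258.2]
ee_rot: [177.3, 89.8, -160.7]
force: [-0.6, -1.0, -0.0]
gripper_width: 63.9
13.6333 [607.3 220.4 258.2] x [-0. -0. -1.] z [ 0.9  0.4 -0. ] yaw 111.99745912882473 q [ 18.9  23.8  74.9  -0.   81.5 -93.1] F [-0.6 -1.  -0. ] 63.898019799708884
TCP in case [ 73.3  -0.9 258.2]
```

```bash
python3 -m handwheel '{"gripper":[0.3,0.3,0.3,0.3,0.3],"offset":[[20,0.5,2],[45,0.5,2],[70,0.5,2],[85,0.5,2],[85,0.5,2]],"rot":[[0,0,0],[0,0,0],[0,0,0],[0,0,0],[0,0,0]]}' 15
python3 -m handwheel '{"gripper":[1,1,1,1,1],"offset":[[0,0,0],[0,0,0],[0,0,0],[0,0,0],[0,0,0]],"rot":[[0,0,0],[0,0,0],[0,0,0],[0,0,0],[0,0,0]]}' 15
python3 -m handwheel '{"gripper":[1,1,1,1,1],"offset":[[0,0,0],[0,0,0],[0,0,0],[0,0,0],[0,0,0]],"rot":[[0,0,0],[0,0,0],[0,0,0],[0,0,0],[0,0,0]]}' 15
python3 info.py
python3 - <<'E'
from h import *
cv2.imwrite('pics/g8.png',crop(cv2.cvtColor(grab_frame('scene'),cv2.COLOR_RGB2BGR),330,130,150,150,4))
E
```

```text
time_s: 14.05
ee_pos: [606.5, 220.8, 171.0]
ee_rot: [177.1, 89.5, -160.9]
force: [-0.5, -0.1, -0.6]
gripper_width: 63.9
time_s: 14.47
ee_pos: [610.5, 222.2, 176.1]
ee_rot: [-4.1, 89.9, 17.9]
force: [-0.9, 1.0, 0.0]
gripper_width: 33.0
time_s: 14.88
ee_pos: [610.0, 222.7, 175.3]
ee_rot: [63.1, 89.9, 85.1]
force: [-2.2, 2.5, 1.2]
gripper_width: 18.2
14.8833 [610.  222.7 175.3] x [ 0.  0. -1.] z [0.9 0.4 0. ] yaw 112.01730109195734 q [ 19.   26.4  82.6   0.1  71.  -93. ] F [-2.2  2.5  1.2] 18.160567578094955
TCP in case [ 76.7   0.2 175.3]
```

View pics/g8.png

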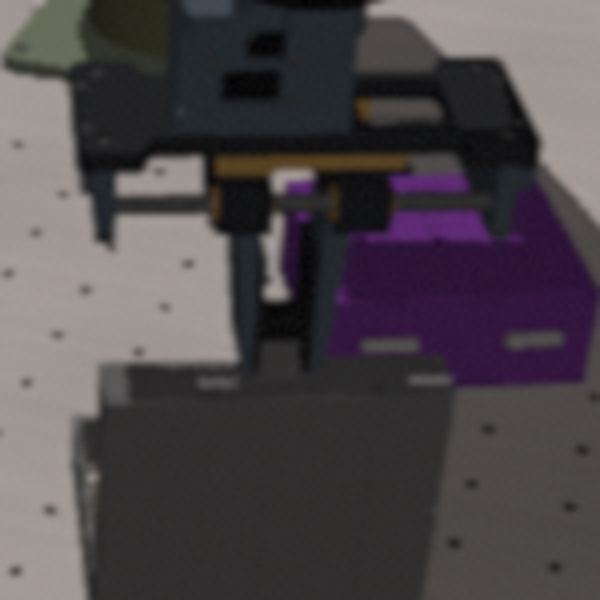

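The fingers hold the roller at crop (280,315), opening 18.2 mm. Next I'll swing the lid shut along the arc.

```bash
python3 -m handwheel '{"gripper":[1,1,1,1,1],"offset":[[0,0,-13],[1,0,-29],[3,0,-45],[7,0,-60],[13,0,-75]],"rot":[[0,0,0],[0,0,0],[0,0,0],[0,0,0],[0,0,0]]}' 20
python3 -m handwheel '{"gripper":[1,1,1,1,1],"offset":[[7,0,-14],[15,0,-27],[25,0,-40],[36,0,-51],[48,0,-62]],"rot":[[0,0,0],[0,0,0],[0,0,0],[0,0,0],[0,0,0]]}'
python3 -m handwheel '{"gripper":[1,1,1,1],"offset":[[12,0,-9],[26,0,-17],[41,0,-23],[41,0,-23]],"rot":[[0,0,0],[0,0,0],[0,0,0],[0,0,0]]}'
python3 info.py
```

```text
time_s: 15.35
ee_pos: [542.0, 193.5, 163.3]
ee_rot: [-21.9, 89.7, 0.2]
force: [2.4, -1.6, 2.5]
gripper_width: 17.9
time_s: 15.77
ee_pos: [484.2, 168.7, 114.7]
ee_rot: [-56.4, 89.7, -34.3]
force: [4.7, -5.7, 1.1]
gripper_width: 18.2
time_s: 16.1
ee_pos: [462.0, 159.1, 71.3]
ee_rot: [-95.6, 89.7, -73.4]
force: [3.3, -8.5, -0.3]
gripper_width: 17.8
16.1 [462.  159.1  71.3] x [ 0. -0. -1.] z [ 0.9  0.4 -0. ] yaw 112.17130121259488 q [ 17.9  18.9 112.3  -0.4  48.8 -94. ] F [ 3.3 -8.5 -0.3] 17.823192657628326
TCP in case [-84.4  -2.   71.3]
```

```bash
python3 -m handwheel '{"gripper":[1,1,1,1,1],"offset":[[15,-1,-4],[30,-1,-7],[45,-1,-9],[48,-1,-9],[48,-1,-9]],"rot":[[0,0,0],[0,0,0],[0,0,0],[0,0,0],[0,0,0]]}' 20
python3 -m handwheel '{"gripper":[1,1],"offset":[[1,0,0],[1,0,0]],"rot":[[0,0,0],[0,0,0]]}' 20
python3 info.py
python3 - <<'E'
from h import *
cv2.imwrite('pics/g9.png',crop(cv2.cvtColor(grab_frame('side'),cv2.COLOR_RGB2BGR),160,140,160,150,4))
E
```

```text
time_s: 16.52
ee_pos: [454.3, 155.7, 25.6]
ee_rot: [-100.0, 89.8, -77.8]
force: [-0.6, -7.7, 5.9]
gripper_width: 18.0
time_s: 16.68
ee_pos: [454.3, 155.7, 25.4]
ee_rot: [-94.2, 89.8, -72.0]
force: [-1.9, -7.9, 13.4]
gripper_width: 17.5
16.6833 [454.3 155.7  25.4] x [ 0. -0. -1.] z [ 0.9  0.4 -0. ] yaw 112.188863993836 q [ 17.7  22.  116.3  -0.3  41.7 -94.2] F [-1.9 -7.9 13.4] 17.533709618236838
TCP in case [-92.8  -2.1  25.4]
```

View pics/g9.png

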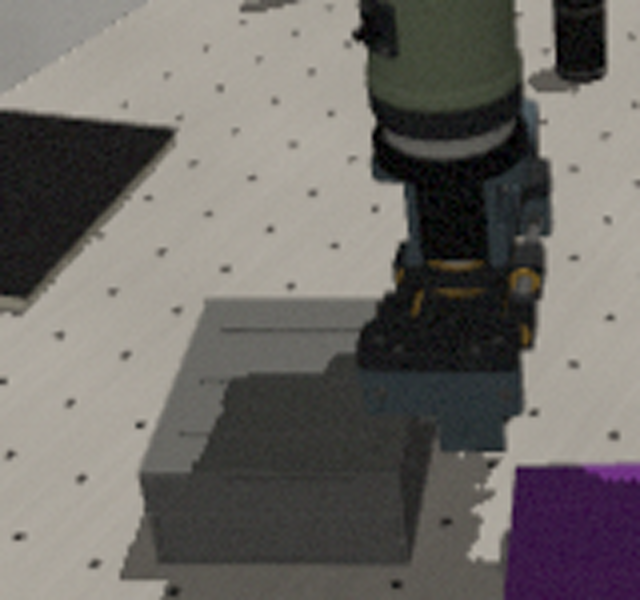

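The lid meets its stop with 13 N on the tool, and the picture shows it flush on the tray. I'll release, rise, and check.

```bash
python3 -m handwheel '{"gripper":[0.2,0.2,0.2,0.2,0.2],"offset":[[0,0,0],[0,0,0],[0,0,0],[0,0,0],[0,0,0]],"rot":[[0,0,0],[0,0,0],[0,0,0],[0,0,0],[0,0,0]]}' 20
python3 -m handwheel '{"gripper":[0.2,0.2,0.2,0.2,0.2],"offset":[[0,0,0],[-15,0,0],[-50,0,0],[-85,0,0],[-120,0,0]],"rot":[[0,0,0],[0,0,0],[0,0,0],[0,0,0],[0,0,0]]}' 20
python3 -m handwheel '{"gripper":[0.2,0.2,0.2,0.2,0.2],"offset":[[-35,0,-10],[-70,0,-30],[-100,0,-50],[-100,0,-60],[-100,0,-60]],"rot":[[0,0,0],[0,0,0],[0,0,0],[0,0,0],[0,0,0]]}' 20
python3 info.py
python3 - <<'E'
from h import *
for n in ('side','scene'):
    cv2.imwrite(f'pics/h{n}.png',cv2.cvtColor(grab_frame(n),cv2.COLOR_RGB2BGR))
cv2.imwrite('pics/hc.png',crop(cv2.imread('pics/hside.png'),190,200,110,90,6))
cv2.imwrite('pics/hd.png',crop(cv2.imread('pics/hscene.png'),150,150,310,150,2.5))
E
```

```text
time_s: 17.15
ee_pos: [453.7, 157.8, 23.7]
ee_rot: [-169.1, 90.0, -147.1]
force: [-0.7, -1.4, -0.4]
gripper_width: 48.5
time_s: 17.57
ee_pos: [453.2, 157.7, 145.0]
ee_rot: [179.1, 89.9, -158.9]
force: [1.1, 0.4, 0.1]
gripper_width: 72.7
time_s: 17.98
ee_pos: [397.1, 135.0, 245.4]
ee_rot: [-6.1, 89.8, 15.9]
force: [-0.0, -0.2, -0.7]
gripper_width: 72.8
17.9833 [397.1 135.  245.4] x [ 0.  0. -1.] z [0.9 0.4 0. ] yaw 111.99732528006408 q [ 17.2   2.8 104.9  -0.   72.2 -94.8] F [-0.  -0.2 -0.7] 72.79579952214235
TCP in case [-153.6    0.6  245.4]
```

View pics/hc.png

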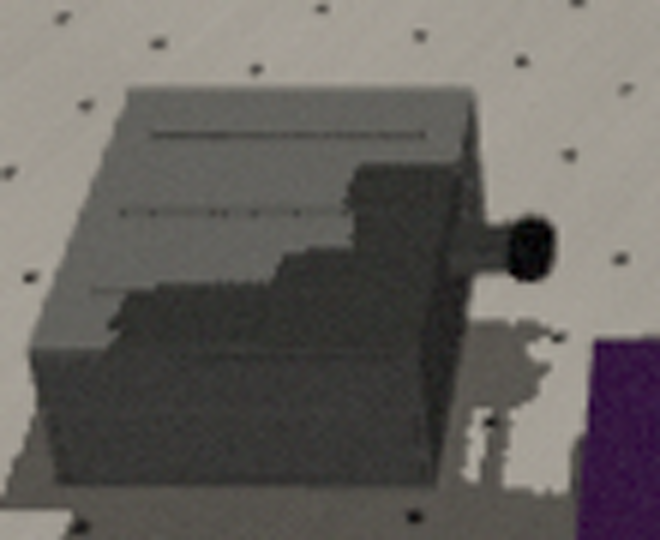

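View pics/hd.png

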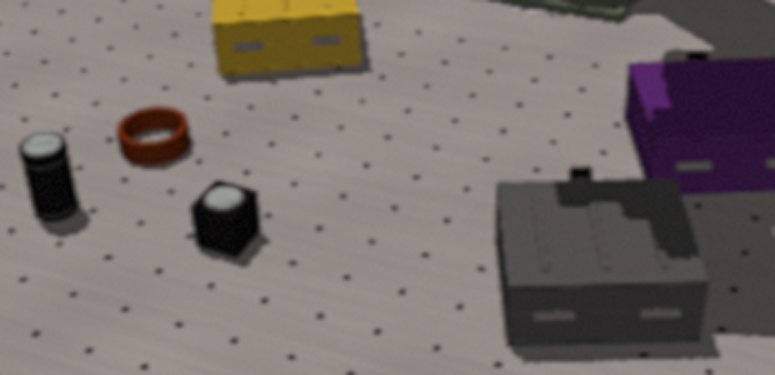

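Run:
```python
from h import *
print(tri(ray(cam('side'),190+531/6,200+248/6),ray(cam('scene'),382.4,220)))
f=lambda n:cv2.cvtColor(cv2.imread(n),cv2.COLOR_BGR2GRAY)[125:195,272:352].astype(int)
d=abs(f('pics/hside.png')-f('pics/side0.png'));print('changed px bystander area',np.argwhere(d>40).shape, np.argwhere(d>40).min(0)+[125,272],np.argwhere(d>40).max(0)+[125,272])
s=state();print(s['force'],abs(s['qvel']).max())
job_done()
```

```text
(array([452.86546704, 156.96721492,  45.38580445]), [0.2, 0.2])
changed px bystander area (1099, 2) [125 273] [194 337]
[-0.52194066 -0.01096759 -0.78632343] 1.765655113076068
the job is handed in; nothing more can be done
```

I opened the grey case to about 1.58 rad, stood the short round barrel inside it, shut the lid again and handed the job in at about 18 s of the 64 s allowed. No verdict is reported.

**Checks that passed:**
- **Barrel:** after release it stood upright in the tray, about 14 mm in front of the centre and under 1 mm off to the side. I lowered it until the wrist force changed and then let go, so it was not dropped. I could not see it again once the lid was shut.
- **Lid:** it met its stop when I pressed it down. The tab then measured 45.4 mm above the bench, against 44.5 mm for fully shut, which is within about 0.01 rad.
- **Robot:** it is clear of everything, with no contact force measured.

**Checks that failed or were weak:**
- **Bystander comparison:** the pixel comparison of the side pictures gave no useful result. It flagged 1099 changed pixels, probably because the barrel and gripper in the first picture had gone and the shadows had changed. That the long barrel, square mount and tape roll did not move rests on looking at the pictures, where they look undisturbed.
- **Estimates that differed:** the two estimates of the barrel's distance in front of the case centre were 8 and 14 mm. The first tab height came out at 47.5 mm. I took both as measuring error, or in the tab's case possibly the lid starting slightly ajar.

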